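# Change over two battery packs in their charging docks

### The arm

A 6-joint arm with a two-finger parallel gripper is mounted at the origin on a cart in front of the work surface, level with it; the furniture and walls round the work are solid. World frame = base frame: x ahead of the robot, y to its left, z up, the work surface at z = 0. Lengths are in m, angles in degrees, forces in N, time in s.
With the tool pointing down it reaches from about 0.35 to 0.775 m from the base axis. Payload 7.3 kg.
Tool frame: the origin (TCP) lies at the very end of the fingers, on their centre line; the grasp point (between the pads) lies tcp_to_grasp behind it (tcp_to_grasp is the distance from the TCP to the grasp point, in m); z points along the fingers, y is the line along which they close (so a half turn about z gives the same grasp; the last joint's range is limited). The gripper opens to 92 mm and grips with 3 to 60 N. Pads are 19 mm wide; open, the fingers measure 130 mm over their backs; the gripper's body (75 mm by 190 mm) begins 47 mm behind the grasp point.
Start: joints at [-74.542, 19.595, 87.324, -0, 73.075, -8.365], TCP at [0.212, -0.48, 0.227] pointing down, gripper open.
Joint ranges: [-145.02, 145.02], [-44.19, 115.74], [2.07, 154.8], [-57.11, 237.11], [16.16, 152.29], [-177.93, 177.93]. Speed limits (degrees/s): [147.25, 147.25, 180, 180, 180, 180].

### API

Orientations are given as a 3x3 rotation matrix whose columns are the frame's x, y, z axes.
In Python, from rig import get_state, get_image, job_done, tcp_to_grasp gives the robot as it stands. The module is installed in compiled form; this text tells all that it offers.
- The arm moves only by the shell command python3 -m pendant 'ROWS' [FORCE]. ROWS is JSON, a list of rows, each an object of numbers: "tx", "ty", "tz": the shift along the tool's x, y, z in m; "wx", "wy", "wz": the turn, a rotation vector about the tool's x, y, z in degrees; "grip": the opening, from 0 (shut) to 1 (fully open). In form: [{"tx": .., "ty": .., "tz": .., "wx": .., "wy": .., "wz": .., "grip": ..}, ...]. A call has exactly 5 rows; each row is the pose to reach, as a shift and turn from the pose commanded when the call began, along the tool's axes at that moment; what a row does not reach only later rows make up. A row lasts 1/8 s, in which the tool goes at most 62.5 mm and 10.7 degrees, less where a joint would pass 70% of its speed; a pose out of reach is approached as far as the arm can. A call with a gripper value outside its range is refused whole. The fingers move at their own pace and stop on an object; FORCE is the grip in N (left out, the last holds). Time passes only in rows, so rows that repeat a pose let the fingers close, or fill a call up. It gives the time, the measured TCP pose, the force, the opening and the grip force at its end, in the units of the state.
- get_state(): the state, without advancing time (a new reading comes with each control period).
- get_image(name): name is "scene" or "top" or "wrist"; returns a dict with "img" (384x512x3 uint8, red, green, blue), "fx", "fy", "cx", "cy" (pixels), "camera_from_world" (4x4, takes a point from world to camera coordinates). Camera axes: x right, y down, z forward; pixel columns grow to the right and rows downward; lengths in m; the calibration is good to about 2 mm. The wrist camera is an equidistant fisheye: a pixel r from the principal point sees the ray r / f radians off the axis. A picture is of the moment at which its call begins. There is no depth.
- job_done(): hands the job in; it is judged then, once.
The state is a dict: "t": time; "joints": joint angles; "joint_velocities": joint speeds; "effort": joint torques, N m; "eef_pos": TCP position; "orientation": TCP orientation; "wrist_force": force on the tool from outside, world axes, zero at the start; "torque": the same for the moment, N m; "gripper_width": finger opening in m; "gripper_force": force on a finger pad.
Only numpy, scipy, OpenCV 4.12 (cv2) and the standard library are available. Lean on these libraries where they do the work, as an engineer would, in place of code of your own. Each camera call takes 0.05 s, during which the arm holds its last target. There are 200 camera calls.

### The job

Two battery packs of the cordless mixer sit in two charging docks on the worktop: one is locked home, the other stands out of its dock towards you. Slide the one that stands out along its rail until it is fully home and its spring catch clicks, so that it charges; and press the catch key beside the locked one so that it springs out, leaving it standing out on its rail, ready to be taken. Either may be done first.

Things in the scene. Friction and masses are not known exactly. Their poses are not given: they have to be found in the camera images.
- dock_a: White rail dock, pack locked home, fixed. Origin on the worktop under the middle of a pack fully home; x along the rail from mouth (-80 mm, robot's side) to back stop (face +42), y left, z up. Lips each side, top z=28, hold the pack's foot: it only slides in x. Catch key: grey, 22x18 mm, left of the rail, top centre (-43, 51.5, 40); 9 mm down (1 to 2.5 N) frees the pack, springs back.
- dock_b: Twin of dock_a, its pack standing out. In both docks a plunger in the back stop pushes the pack to the mouth (3 N at home) and drives a freed pack out by about 25 mm within 0.6 s. A pack pushed home along +x pushes the catch down itself (about 8 N in all, more at speed), the catch snaps up behind it; it can go to x = +2 mm (back stop) and then rests locked at x = -1 mm.
- pack_a_mid (a point): Black battery pack, locked home in dock_a at the start. Length 80 mm (x), body 46 wide (y), foot 62 wide, 42 high; 0.16 to 0.26 kg. Point: its middle, half-way up, 35 mm above the worktop; axes as its dock's. Top 56 mm above the worktop. Rear face, at the mouth's side, 40 mm behind the point (-x), bare from 28 to 56 mm above the worktop.
- pack_b_mid (a point): Twin of the other pack, same sizes and point; at the start it stands 29 to 33 mm out of home (towards -x, the mouth) in dock_b, already on the rail, its rear face then about 71 mm behind dock_b's origin.
Things that resemble listed ones, but are neither listed nor needed, are in the scene too. What is shaped like the dock_a but red is not meant.

How it is judged:
By the outcome, as a careful person would: the job done as asked, in the order asked, and still so for the second after the job is handed in, with the robot touching nothing.
It also fails if it takes over 40 s, if anything falls off the work surface, if the arm or the gripper's body presses on something with over 40 N, if the wrist force passes 120 N, or if a joint passes its speed limit or range.

## Working session

There is one attempt and no reset: what is moved stays moved. The work goes in short steps, Python scripts to look and compute and a shell command to move; the robot and the scene stay as the last step left them, time stands still between calls to the robot, and variables do not carry over. Pictures are saved under pics/ and viewed, at most 10 in all, crops included, and the job is handed in when it is done.

```bash
mkdir -p pics; cat > h.py <<'E'
import numpy as np, cv2
from rig import get_state, get_image, tcp_to_grasp
def snap(n,f):
    d=get_image(n); cv2.imwrite(f'pics/{f}.png',d['img'][:,:,::-1]); np.save(f'pics/{f}.npy',d,allow_pickle=True); return d
def load(f): return np.load(f'pics/{f}.npy',allow_pickle=True).item()
def ray(d,u,v,fish=False):
    T=d['camera_from_world'];R=T[:3,:3];c=-R.T@T[:3,3]
    a=np.array([(u-d['cx'])/d['fx'],(v-d['cy'])/d['fy']])
    if fish:
        r=np.hypot(*a); k=np.array([*(a/r*np.sin(r)),np.cos(r)]) if r>1e-9 else np.array([0,0,1.])
    else: k=np.array([*a,1.])
    w=R.T@k; return c,w/np.linalg.norm(w)
def onz(d,u,v,z,fish=False):
    c,w=ray(d,u,v,fish); return c+w*(z-c[2])/w[2]
def tri(*rs):
    A=sum(np.eye(3)-np.outer(w,w) for c,w in rs); b=sum((np.eye(3)-np.outer(w,w))@c for c,w in rs)
    return np.linalg.solve(A,b)
def proj(d,p):
    q=d['camera_from_world']@np.array([*p,1]); return q[0]/q[2]*d['fx']+d['cx'],q[1]/q[2]*d['fy']+d['cy']
E
python3 - <<'E'
from h import *
a=snap('top','top0');b=snap('scene','sc0');snap('wrist','wr0')
for d in(a,b):
    T=d['camera_from_world'];print(d['fx'],-T[:3,:3].T@T[:3,3],T[:3,:3].round(2).tolist())
print(tcp_to_grasp,get_state()['orientation'])
E
```

```text
385.9474278959487 [0.33083553 0.01108076 0.87549152] [[0.05, -1.0, 0.0], [-0.98, -0.05, -0.21], [0.21, 0.01, -0.98]]
350.3716731063213 [0.14150266 0.51166767 0.62361782] [[-0.81, -0.59, 0.01], [-0.41, 0.55, -0.73], [0.43, -0.59, -0.68]]
0.0188 [[ 9.14808564e-01  4.03887619e-01 -2.85870100e-04]
 [ 4.03887687e-01 -9.14807970e-01  1.05587632e-03]
 [ 1.64939126e-04 -1.08138411e-03 -9.99999402e-01]]
```

View pics/top0.png

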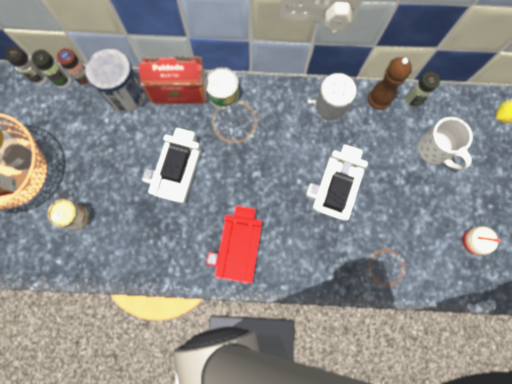

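View pics/sc0.png

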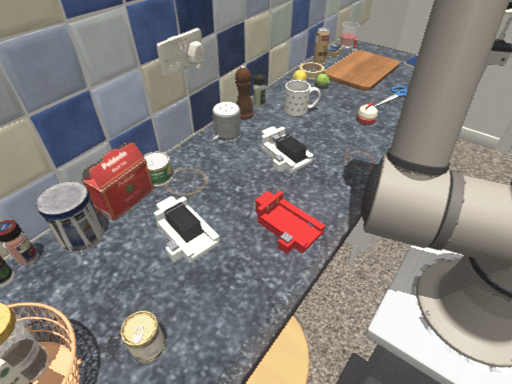

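The top view shows the candidates: a white dock at left (175,167), a white dock at right (341,185), and a red look-alike dock at (239,245), which is excluded. In the left dock the pack looks home, and in the right dock it seems to stand out. One close crop of both should settle it.

```bash
python3 - <<'E'
from h import *
t=load('top0')['img'][:,:,::-1];s=load('sc0')['img'][:,:,::-1]
f=lambda i,x,y:cv2.resize(i[y:y+84,x:x+84],(400,300) if 0 else (300,300),interpolation=cv2.INTER_CUBIC)
cv2.imwrite('pics/crop.png',np.vstack([np.hstack([f(t,132,122),f(t,298,140)]),np.hstack([f(s,145,185),f(s,248,112)])]))
E
```

```text
(no output)
```

View pics/crop.png

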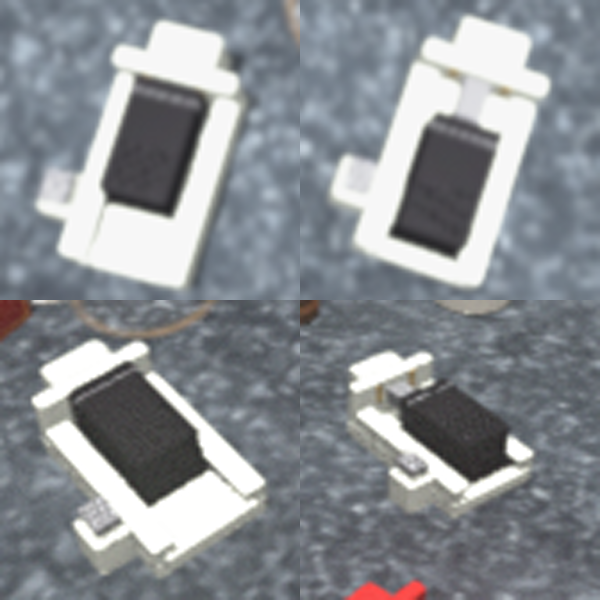

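The left dock at (175,167) holds its pack against the back stop, so it is dock_a. The right dock's pack stands out with the plunger showing, so it is dock_b. Next I triangulate the keys and pack corners.

```bash
python3 - <<'E'
from h import *
t=load('top0');s=load('sc0')
T=lambda x,y,ox,oy:(ox+x*.28-.36,oy+y*.28-.36)
P={'keyA':(T(57,184,132,122),T(101,213,145,185)),
'A_front_left':(T(136,82,132,122),T(73,95,145,185)),
'A_front_right':(T(206,95,132,122),T(138,65,145,185)),
'keyB':(T(56,174,298,140),T(111,162,248,112)),
'B_front_left':(T(136,117,298,140),T(100,100,248,112)),
'B_front_right':(T(200,130,298,140),T(147,80,248,112)),
'B_rear_right':(T(162,246,298,140),T(207,132,248,112)),
'A_rear_right':(T(175,205,132,122),T(198,133,145,185))}
for k,(a,b) in P.items():
    p=tri(ray(t,*a),ray(s,*b)); print(k,p.round(4),np.array(proj(t,p)).round(1)-np.round(a,1))
# dock axis: pack dark contour & white contour in top
im=t['img'].astype(int)
for n,(x,y) in dict(A=(132,122),B=(298,140)).items():
    c=im[y:y+84,x:x+84]
    for nm,m,z in(('white',c.min(2)>190,.028),('black',c.max(2)<75,.056)):
        m=cv2.morphologyEx(m.astype('uint8'),cv2.MORPH_OPEN,np.ones((3,3)))
        k=max(cv2.findContours(m,0,1)[0],key=cv2.contourArea)[:,0]+[x,y]
        w=np.array([onz(t,u,v,z)[:2] for u,v in k])
        r=cv2.minAreaRect((w*1000).astype('float32'));print(n,nm,r)
E
```

```text
keyA [0.5486 0.2545 0.038 ] [0.5 0.8]
A_front_left [0.6144 0.2084 0.0553] [0. 0.]
A_front_right [0.6078 0.1636 0.0499] [0.5 1. ]
keyB [ 0.5329 -0.1172  0.039 ] [0.3 0.6]
B_front_left [ 0.5712 -0.1629  0.0522] [-0.2 -0.6]
B_front_right [ 0.5597 -0.2036  0.0545] [0.6 1.5]
B_rear_right [ 0.4887 -0.1812  0.0483] [0.3 0.7]
A_rear_right [0.5391 0.1791 0.0444] [0.1 0.1]
A white ((581.9459228515625, 206.5213623046875), (105.26432800292969, 169.33419799804688), 77.44149017333984)
A black ((559.5977783203125, 180.90182495117188), (33.86344909667969, 76.41778564453125), 50.358978271484375)
B white ((562.8530883789062, -171.0758056640625), (107.97390747070312, 172.8258819580078), 71.35841369628906)
B black ((492.396240234375, -157.25390625), (37.067840576171875, 8.43192195892334), 73.91885375976562)
```

```bash
python3 -m pendant '[{"tx":0.05,"ty":-0.033,"tz":0,"wz":10,"grip":0},{"tx":0.1,"ty":-0.066,"tz":0,"wz":20,"grip":0},{"tx":0.15,"ty":-0.099,"tz":0,"wz":30,"grip":0},{"tx":0.2,"ty":-0.132,"tz":0,"wz":40,"grip":0},{"tx":0.2,"ty":-0.132,"tz":0,"wz":41,"grip":0}]' 20; python3 - <<'E'
from h import *
s=get_state();R=np.array(s['orientation']);print((R.T@(np.array([.43,-.14,.2])-s['eef_pos'])).round(3),np.round(R,3).tolist())
E
```

```text
[ 0.337 -0.223  0.027] [[0.915, 0.404, -0.0], [0.404, -0.915, 0.001], [0.0, -0.001, -1.0]]schema error: expected keys tx, ty, tz, wx, wy, wz, grip
```

```bash
python3 -m pendant '[{"tx":0.05,"ty":-0.033,"tz":0,"wx":0,"wy":0,"wz":10,"grip":0},{"tx":0.1,"ty":-0.066,"tz":0,"wx":0,"wy":0,"wz":20,"grip":0},{"tx":0.15,"ty":-0.099,"tz":0,"wx":0,"wy":0,"wz":30,"grip":0},{"tx":0.2,"ty":-0.132,"tz":0,"wx":0,"wy":0,"wz":40,"grip":0},{"tx":0.2,"ty":-0.132,"tz":0,"wx":0,"wy":0,"wz":41,"grip":0}]' 20; python3 - <<'E'
from h import *
s=get_state();R=np.array(s['orientation']);print((R.T@(np.array([.43,-.14,.2])-s['eef_pos'])).round(3),np.round(R,3).tolist(),s['joints'])
E
```

```text
t: 0.78
eef_pos: [0.3428, -0.276, 0.2267]
orientation: [[0.956, -0.295, 0.0], [-0.295, -0.956, 0.001], [-0.0, -0.001, -1.0]]
wrist_force: [0.1, -0.7, -0.2]
gripper_width: 0.0464
gripper_force: 0.0
[ 0.043 -0.156  0.027] [[0.956, -0.295, 0.0], [-0.295, -0.956, 0.001], [-0.0, -0.001, -1.0]] [-4.88560088e+01  1.06767482e+01  9.96622271e+01  3.01403277e-02
  6.96880441e+01  5.82660057e+01]
```

```bash
python3 -m pendant '[{"tx":0.014,"ty":-0.05,"tz":0.009,"wx":0,"wy":0,"wz":0,"grip":0},{"tx":0.028,"ty":-0.1,"tz":0.018,"wx":0,"wy":0,"wz":0,"grip":0},{"tx":0.043,"ty":-0.156,"tz":0.027,"wx":0,"wy":0,"wz":0,"grip":0},{"tx":0.043,"ty":-0.156,"tz":0.027,"wx":0,"wy":0,"wz":0,"grip":0},{"tx":0.043,"ty":-0.156,"tz":0.027,"wx":0,"wy":0,"wz":0,"grip":0}]'; python3 - <<'E'
from h import *
d=snap('wrist','w1');T=d['camera_from_world'];print(d['fx'],d['cx'],d['cy'],-T[:3,:3].T@T[:3,3],T[:3,:3].round(2).tolist())
cv2.imwrite('pics/w1b.png',cv2.resize(d['img'][:,:,::-1],(800,600),interpolation=cv2.INTER_CUBIC))
E
```

```text
t: 1.4
eef_pos: [0.4288, -0.1424, 0.1996]
orientation: [[0.956, -0.294, -0.0], [-0.294, -0.956, -0.0], [-0.0, 0.0, -1.0]]
wrist_force: [-0.2, -0.3, 0.7]
gripper_width: 0.0006
gripper_force: 0.0
297.3186396354542 254.25423354808285 192.3897050087581 [ 0.49792009 -0.16254152  0.35781588] [[-0.29, -0.96, -0.0], [-0.92, 0.28, 0.27], [-0.26, 0.08, -0.96]]
```

View pics/w1b.png

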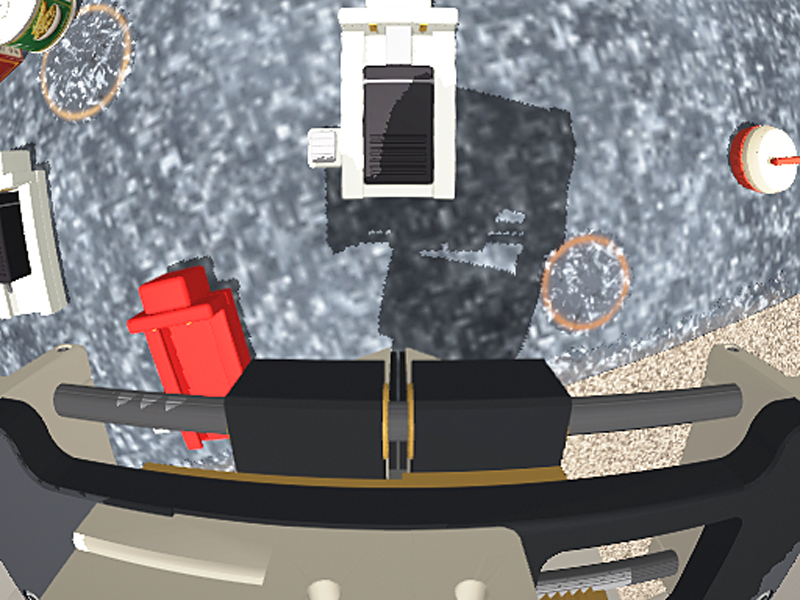

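The wrist view shows dock B straight ahead: pack rear edge at (365–432,184), key at (322,147), mouth corners at (343,198) and (455,198). I'll turn these into positions.

```bash
python3 - <<'E'
from h import *
d=load('w1');t=load('top0');s=load('sc0');k=1/1.5625
def W(u,v,z):return onz(d,(u+.5)*k-.5,(v+.5)*k-.5,z,True)
q={}
for n,u,v,z in[('rearL',365,184,.056),('rearR',433,184,.056),('fL',364,66,.056),('fR',434,66,.056),('lipLm',343,198,.028),('lipRm',455,198,.028),('lipLb',341,35,.028),('lipRb',457,35,.028),('key',322,145,.04)]:
    q[n]=W(u,v,z)[:2];print(n,q[n].round(4))
a=lambda p,r:np.degrees(np.arctan2(*(q[p]-q[r])[::-1]))
print('yaw',a('fL','rearL'),a('fR','rearR'),a('rearL','rearR')-90,a('lipLb','lipLm'),a('lipRb','lipRm'),a('lipLm','lipRm')-90)
# two-view heights
kt=ray(t,298+56*.28-.36,140+174*.28-.36);print('key3d',tri(ray(d,322.5*k-.5,145.5*k-.5,True),kt,ray(s,248+111*.28-.36,112+162*.28-.36)))
print('fL3d',tri(ray(d,364.5*k-.5,66.5*k-.5,True),ray(s,*(248+100*.28-.36,112+100*.28-.36))))
print('fR3d',tri(ray(d,434.5*k-.5,66.5*k-.5,True),ray(s,*(248+147*.28-.36,112+80*.28-.36))))
E
```

```text
rearL [ 0.497  -0.1402]
rearR [ 0.4842 -0.182 ]
fL [ 0.5718 -0.1626]
fR [ 0.5587 -0.2054]
lipLm [ 0.4922 -0.1202]
lipRm [ 0.469 -0.196]
lipLb [ 0.6067 -0.154 ]
lipRb [ 0.5827 -0.2323]
key [ 0.5318 -0.1192]
yaw -16.704241206808938 -17.447759561134653 -17.049357990988852 -16.47006676329545 -17.68708005139567 -17.05185916987216
key3d [ 0.53287819 -0.11804102  0.03804354]
fL3d [ 0.57271561 -0.16259196  0.05216903]
fR3d [ 0.55845059 -0.2062717   0.05280465]
```

```bash
python3 -m pendant '[{"tx":0.01,"ty":0,"tz":0.05,"wx":0,"wy":0,"wz":0,"grip":0},{"tx":0.02,"ty":0,"tz":0.1,"wx":0,"wy":0,"wz":0,"grip":0},{"tx":0.02,"ty":0,"tz":0.14,"wx":0,"wy":0,"wz":0,"grip":0},{"tx":0.02,"ty":0,"tz":0.158,"wx":0,"wy":0,"wz":0,"grip":0},{"tx":0.02,"ty":0,"tz":0.158,"wx":0,"wy":0,"wz":0,"grip":0}]'
python3 -m pendant '[{"tx":0.015,"ty":0,"tz":0,"wx":0,"wy":0,"wz":0,"grip":0},{"tx":0.028,"ty":0,"tz":0,"wx":0,"wy":0,"wz":0,"grip":0},{"tx":0.036,"ty":0,"tz":0,"wx":0,"wy":0,"wz":0,"grip":0},{"tx":0.044,"ty":0,"tz":0,"wx":0,"wy":0,"wz":0,"grip":0},{"tx":0.05,"ty":0,"tz":0,"wx":0,"wy":0,"wz":0,"grip":0}]'
```

```text
t: 2.08
eef_pos: [0.4468, -0.1493, 0.0408]
orientation: [[0.955, -0.298, -0.003], [-0.298, -0.955, 0.001], [-0.003, -0.0, -1.0]]
wrist_force: [-0.6, -0.4, -0.4]
gripper_width: 0.0003
gripper_force: 0.0
t: 2.7
eef_pos: [0.4945, -0.1627, 0.0416]
orientation: [[0.955, -0.295, -0.003], [-0.295, -0.955, 0.001], [-0.004, -0.0, -1.0]]
wrist_force: [-6.3, 1.3, 4.2]
gripper_width: 0.0007
gripper_force: 3.1
```

```bash
python3 -m pendant '[{"tx":0.005,"ty":0,"tz":0,"wx":0,"wy":0,"wz":0,"grip":0},{"tx":0.009,"ty":0,"tz":0,"wx":0,"wy":0,"wz":0,"grip":0},{"tx":0.012,"ty":0,"tz":0,"wx":0,"wy":0,"wz":0,"grip":0},{"tx":0.014,"ty":0,"tz":0,"wx":0,"wy":0,"wz":0,"grip":0},{"tx":0.016,"ty":0,"tz":0,"wx":0,"wy":0,"wz":0,"grip":0}]'
```

```text
t: 3.32
eef_pos: [0.5109, -0.1677, 0.0415]
orientation: [[0.955, -0.295, -0.001], [-0.295, -0.955, 0.0], [-0.001, -0.0, -1.0]]
wrist_force: [-3.7, -0.1, 1.7]
gripper_width: 0.0004
gripper_force: 2.2
```

```bash
python3 -m pendant '[{"tx":0.001,"ty":0,"tz":0,"wx":0,"wy":0,"wz":0,"grip":0},{"tx":0.002,"ty":0,"tz":0,"wx":0,"wy":0,"wz":0,"grip":0},{"tx":0.003,"ty":0,"tz":0,"wx":0,"wy":0,"wz":0,"grip":0},{"tx":0.003,"ty":0,"tz":0,"wx":0,"wy":0,"wz":0,"grip":0},{"tx":0.003,"ty":0,"tz":0,"wx":0,"wy":0,"wz":0,"grip":0}]'
```

```text
t: 3.95
eef_pos: [0.5113, -0.1679, 0.0416]
orientation: [[0.955, -0.295, -0.006], [-0.295, -0.956, 0.002], [-0.006, -0.0, -1.0]]
wrist_force: [-13.5, 1.9, 8.6]
gripper_width: 0.0005
gripper_force: 6.5
```

```bash
python3 -m pendant '[{"tx":0.001,"ty":0,"tz":0,"wx":0,"wy":0,"wz":0,"grip":0},{"tx":0.002,"ty":0,"tz":0,"wx":0,"wy":0,"wz":0,"grip":0},{"tx":0.003,"ty":0,"tz":0,"wx":0,"wy":0,"wz":0,"grip":0},{"tx":0.003,"ty":0,"tz":0,"wx":0,"wy":0,"wz":0,"grip":0},{"tx":0.003,"ty":0,"tz":0,"wx":0,"wy":0,"wz":0,"grip":0}]'
```

```text
t: 4.58
eef_pos: [0.5114, -0.1679, 0.0415]
orientation: [[0.956, -0.295, -0.012], [-0.295, -0.956, 0.004], [-0.012, -0.0, -1.0]]
wrist_force: [-22.8, 4.3, 17.0]
gripper_width: 0.0005
gripper_force: 11.5
```

Rigid stop at 23 N: the pack is at the back stop. I'll back off, rise and check.

```bash
python3 -m pendant '[{"tx":-0.01,"ty":0,"tz":0,"wx":0,"wy":0,"wz":0,"grip":0},{"tx":-0.05,"ty":0,"tz":0,"wx":0,"wy":0,"wz":0,"grip":0},{"tx":-0.08,"ty":0,"tz":-0.05,"wx":0,"wy":0,"wz":0,"grip":0},{"tx":-0.09,"ty":0,"tz":-0.11,"wx":0,"wy":0,"wz":0,"grip":0},{"tx":-0.09,"ty":0,"tz":-0.158,"wx":0,"wy":0,"wz":0,"grip":0}]'; python3 - <<'E'
from h import *
d=snap('wrist','w2')
cv2.imwrite('pics/w2b.png',cv2.resize(d['img'][0:140,100:370,::-1],(800,415),interpolation=cv2.INTER_CUBIC))
E
```

```text
t: 5.2
eef_pos: [0.4315, -0.1432, 0.2025]
orientation: [[0.955, -0.295, 0.005], [-0.295, -0.955, -0.002], [0.005, 0.001, -1.0]]
wrist_force: [0.8, -0.3, -0.1]
gripper_width: 0.0005
gripper_force: 0.0
```

View pics/w2b.png

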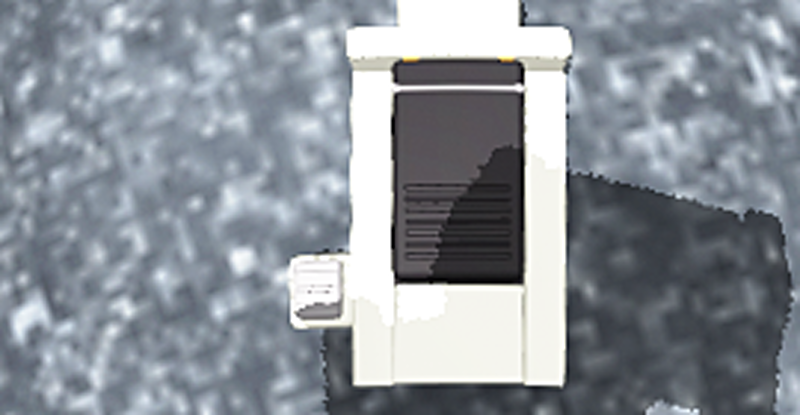

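Pack B is now home: its rear edge is at (395–522,283), its front is against the back stop at (458,62), and it did not spring back. Now to dock A.

```bash
python3 -m pendant '[{"tx":-0.011,"ty":-0.048,"tz":0,"wx":0,"wy":0,"wz":-1,"grip":0},{"tx":-0.022,"ty":-0.096,"tz":0,"wx":0,"wy":0,"wz":-2,"grip":0},{"tx":-0.033,"ty":-0.144,"tz":0,"wx":0,"wy":0,"wz":-3,"grip":0},{"tx":-0.044,"ty":-0.192,"tz":0,"wx":0,"wy":0,"wz":-3,"grip":0},{"tx":-0.055,"ty":-0.24,"tz":0,"wx":0,"wy":0,"wz":-3,"grip":0}]'
python3 -m pendant '[{"tx":-0.009,"ty":-0.05,"tz":0,"wx":0,"wy":0,"wz":0,"grip":0},{"tx":-0.018,"ty":-0.1,"tz":0,"wx":0,"wy":0,"wz":0,"grip":0},{"tx":-0.026,"ty":-0.145,"tz":0,"wx":0,"wy":0,"wz":0,"grip":0},{"tx":-0.026,"ty":-0.145,"tz":0,"wx":0,"wy":0,"wz":0,"grip":0},{"tx":-0.026,"ty":-0.145,"tz":0,"wx":0,"wy":0,"wz":0,"grip":0}]'
 python3 - <<'E'
from h import *
d=snap('wrist','w3')
cv2.imwrite('pics/w3b.png',cv2.resize(d['img'][0:200,130:397,::-1],(800,600),interpolation=cv2.INTER_CUBIC))
E
```

```text
t: 5.88
eef_pos: [0.4504, 0.1045, 0.2001]
orientation: [[0.97, -0.245, 0.004], [-0.245, -0.97, 0.001], [0.004, -0.001, -1.0]]
wrist_force: [1.4, -0.2, 0.5]
gripper_width: 0.0005
gripper_force: 0.0
t: 6.5
eef_pos: [0.4598, 0.2494, 0.1995]
orientation: [[0.97, -0.244, 0.001], [-0.244, -0.97, 0.0], [0.001, -0.0, -1.0]]
wrist_force: [0.5, -0.7, 0.5]
gripper_width: 0.0003
gripper_force: 0.0
```

View pics/w3b.png

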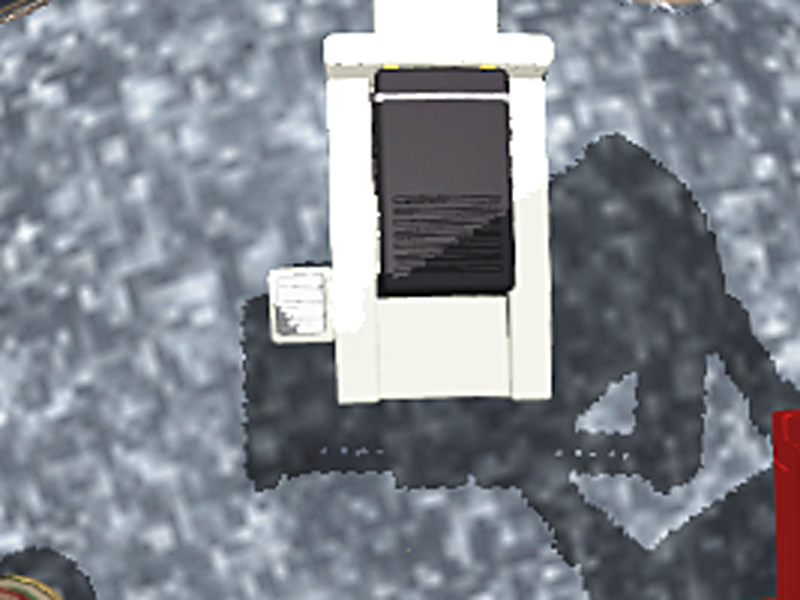

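The key top is at crop (300,302), and pack A is home. Computing the offset to the key.

```bash
python3 - <<'E'
from h import *
d=load('w3');t=load('top0');s=get_state();R=np.array(s['orientation'])
c=lambda u,v:(130+(u+.5)*267/800-.5,(v+.5)/3-.5)
g=lambda u,v,z:onz(d,*c(u,v),z,True)
k=g(300,302,.04)
print('key',k,'tool off',R.T@(k-s['eef_pos']))
print('key3d',tri(ray(d,*c(300,302),True),ray(load('sc0'),145+101*.28-.36,185+213*.28-.36),ray(t,132+57*.28-.36,122+184*.28-.36)))
a=g(339,403,.028);b=g(552,398,.028);q=(a-b)[:2];print('yaw',np.degrees(np.arctan2(q[1],q[0]))-90)
a=g(379,295,.056);b=g(513,291,.056);print('pack side in tool y',R.T@(a-s['eef_pos']),R.T@(b-s['eef_pos']))
E
```

```text
key [0.54690592 0.25561132 0.04      ] tool off [ 0.08274957 -0.02787084  0.15968466]
key3d [0.54769942 0.25493746 0.03910076]
yaw -12.131179642769425
pack side in tool y [ 0.08441088 -0.00014535  0.14368311] [0.08662694 0.04488133 0.14368025]
```

```bash
python3 -m pendant '[{"tx":0.04,"ty":-0.015,"tz":0.03,"wx":0,"wy":0,"wz":-2,"grip":0},{"tx":0.083,"ty":-0.03,"tz":0.07,"wx":0,"wy":0,"wz":-2,"grip":0},{"tx":0.083,"ty":-0.03,"tz":0.12,"wx":0,"wy":0,"wz":-2,"grip":0},{"tx":0.083,"ty":-0.03,"tz":0.145,"wx":0,"wy":0,"wz":-2,"grip":0},{"tx":0.083,"ty":-0.03,"tz":0.145,"wx":0,"wy":0,"wz":-2,"grip":0}]'
python3 -m pendant '[{"tx":0,"ty":0,"tz":0.01,"wx":0,"wy":0,"wz":0,"grip":0},{"tx":0,"ty":0,"tz":0.017,"wx":0,"wy":0,"wz":0,"grip":0},{"tx":0,"ty":0,"tz":0.021,"wx":0,"wy":0,"wz":0,"grip":0},{"tx":0,"ty":0,"tz":0.024,"wx":0,"wy":0,"wz":0,"grip":0},{"tx":0,"ty":0,"tz":0.025,"wx":0,"wy":0,"wz":0,"grip":0}]'
python3 - <<'E'
from h import *
d=snap('wrist','w4')
cv2.imwrite('pics/w4b.png',cv2.resize(d['img'][:,:,::-1],(800,600),interpolation=cv2.INTER_CUBIC))
E
```

```text
t: 7.18
eef_pos: [0.5464, 0.2564, 0.0528]
orientation: [[0.977, -0.213, -0.004], [-0.213, -0.977, -0.001], [-0.004, 0.002, -1.0]]
wrist_force: [0.4, -1.4, 0.8]
gripper_width: 0.0007
gripper_force: 0.0
t: 7.8
eef_pos: [0.5478, 0.2585, 0.0308]
orientation: [[0.978, -0.211, 0.002], [-0.211, -0.978, 0.0], [0.002, -0.001, -1.0]]
wrist_force: [-1.2, -0.6, 10.4]
gripper_width: 0.0004
gripper_force: 5.2
```

View pics/w4b.png

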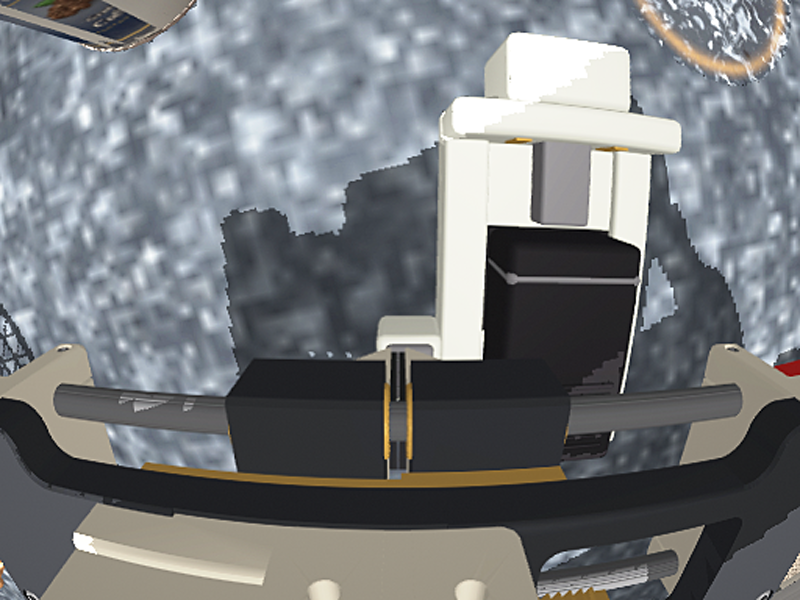

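Pack A has sprung out: the plunger shows at (560,185) and the pack front is at y≈230. I'll hold for another 0.6 s, lift straight up and check.

```bash
python3 -m pendant '[{"tx":0,"ty":0,"tz":0,"wx":0,"wy":0,"wz":0,"grip":0},{"tx":0,"ty":0,"tz":0,"wx":0,"wy":0,"wz":0,"grip":0},{"tx":0,"ty":0,"tz":0,"wx":0,"wy":0,"wz":0,"grip":0},{"tx":0,"ty":0,"tz":-0.01,"wx":0,"wy":0,"wz":0,"grip":0},{"tx":0,"ty":0,"tz":-0.03,"wx":0,"wy":0,"wz":0,"grip":0}]'
python3 -m pendant '[{"tx":0,"ty":0,"tz":-0.05,"wx":0,"wy":0,"wz":0,"grip":0},{"tx":0,"ty":0,"tz":-0.1,"wx":0,"wy":0,"wz":0,"grip":0},{"tx":-0.05,"ty":0,"tz":-0.13,"wx":0,"wy":0,"wz":0,"grip":0},{"tx":-0.1,"ty":0,"tz":-0.14,"wx":0,"wy":0,"wz":0,"grip":0},{"tx":-0.1,"ty":0,"tz":-0.14,"wx":0,"wy":0,"wz":0,"grip":0}]'
python3 - <<'E'
from h import *
d=snap('wrist','w5')['img'][0:200,130:397,::-1];t=snap('top','t5')['img'][122:250,120:390,::-1]
cv2.imwrite('pics/w5b.png',np.vstack([cv2.resize(d,(400,300)),cv2.resize(t,(400,190))]))
E
```

```text
t: 8.48
eef_pos: [0.5464, 0.2581, 0.0595]
orientation: [[0.978, -0.211, -0.002], [-0.211, -0.978, -0.001], [-0.002, 0.001, -1.0]]
wrist_force: [0.3, 0.2, 0.2]
gripper_width: 0.0004
gripper_force: 0.0
t: 9.1
eef_pos: [0.4468, 0.2802, 0.2013]
orientation: [[0.978, -0.208, 0.001], [-0.208, -0.978, 0.001], [0.0, -0.001, -1.0]]
wrist_force: [0.4, -0.2, -0.4]
gripper_width: 0.0008
gripper_force: 0.0
```

View pics/w5b.png

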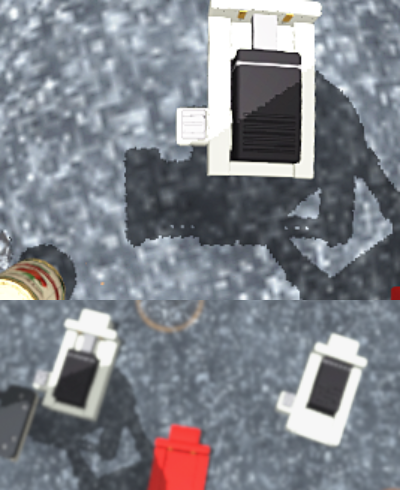

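Pack A stands out on its rail with its key sprung back at (191,125). Pack B is still home in the right dock at (330,385), and the robot is clear of everything.

```bash
python3 -c "
from rig import job_done;print(job_done())"
```

```text
the job is handed in; nothing more can be done
None
```

The job is handed in: dock_b's pack was pushed to the back stop and stayed home when released (the catch click itself wasn't observed), and dock_a's pack was freed and stands out on its rail, with about 9 s used.

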